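# Gauge a cast bar with the ratchet thimble

## Task

Lay the long flat bar on the rest of the bench thickness gauge and slide it gently between the cheeks until its end is home against the stop, and let go of it. Then turn the ratchet knob on top clockwise until the spindle clamps the bar and the ratchet slips: let it slip by about an eighth of a turn, never more than a quarter turn, turn only the knob and not the thimble below it, and leave the bar clamped and the knob released. Leave everything else on the bench where it is.

Things in the scene. Friction and masses are not known exactly. Their poses are not given: they have to be found in the camera images.
- gauge: bench thickness gauge bolted to the bench: C-shaped iron frame, its throat open towards its own -x. Origin: at bench height, straight below the spindle's axis; z up. Base plate 175 x 90 mm, 14 mm thick, x = -100 to +75 mm. A column (36 mm wide in y) at x = 22 to 52 mm carries an arm over the throat, 105 to 130 mm above the bench, x = -14 to 52 mm, 32 mm wide
- anvil (a point): point on the rest straight below the spindle (this part of the rest is the anvil). The rest is a straight steel rib, 14 mm wide, along the gauge's x from x = -95 to +18 mm; its flat top is 60 mm above the bench. Axes as the gauge's
- mouth (a point): middle of the flared mouth of the two cheeks, at the height of the rest's top, 46 mm to -x of the anvil point. The cheeks stand along the rest from x = -25 to +18 mm, inner faces 29 mm apart, tops 68 mm above the bench; the mouth widens to about 46 mm at x = -46 mm
- stop: end stop: small steel plate, 32 mm wide, upright across the rest, from 55 to 80 mm above the bench; its face towards the open throat is at the gauge's x = +18 mm. It takes a gentle push only (below 18 N). Origin: centre of its lower edge, 2 mm behind that face
- head: measuring head on the arm, on the gauge's vertical axis, origin 106 mm above the bench. It carries the spindle below (10 mm across, flat tip looking down onto the anvil) and the thimble and ratchet knob above. The tip starts 76 to 89 mm above the bench, 4 to 17 mm above a bar on the rest (exact height not told), and stays where it is when the knob is let go
- thimble_mid (a point): middle of the thimble: smooth aluminium cylinder, 23 mm across, 132 to 155 mm above the bench, under the knob and an 8 mm neck. Clockwise seen from above it drives the spindle down 5 mm per radian (31 mm per turn), anticlockwise up, and needs about 0.18 N m. Do not turn it by hand: that would overload the bar (limit 45 N)
- knob_grip (a point): grip point of the ratchet knob, on its axis, 182 mm above the bench. Knurled steel cylinder, 30 mm across, 162 to 196 mm above the bench, nothing beside or above it; it keeps its height. It turns the thimble along until the spindle presses on the bar with about 24 N, then slips on it at about 0.3 N m. Dark lines on knob and thimble start in line and show the slip
- ratchet (a joint): slip of the ratchet knob on its thimble, rad: 0 at the start, stays so while knob and thimble turn together, grows as the knob slips clockwise (seen from above)
- long_bar: the bar to gauge: plain flat cast aluminium bar, 140 x 26 x 12 mm, 118 g, lying flat on the bench; the longest bar there. Origin: centre of its underside; x along its length, y across its width; both ends and both faces alike. Home in the gauge its x lies along the gauge's x, its underside on the rest, its inner end on the stop, and its centre at the gauge's x = -52 mm
- short_bar: shorter, thicker cast aluminium bar, 80 x 26 x 16 mm, lying flat near the long bar; leave it. Origin: centre of its underside
- cast_ring: flat cast aluminium ring, 64 mm across, 16 mm high; leave it. Origin: centre of its underside
- slug: upright brass cylinder, 40 mm across, 45 mm high; leave it. Origin: centre of its underside
- firebrick: fired-clay brick, 114 x 230 x 65 mm; leave it. Origin: centre of its underside
- hammer: hammer lying at the far side of the bench; leave it
- brush: hand brush lying near the bench gauge, beyond it; leave it
- calliper: steel sliding calliper lying flat, 180 mm long, 10 mm high; leave it. Origin: centre of its underside
There are look-alikes about, which are no part of the job. What is shaped like the long_bar but turquoise is not meant. What is shaped like the gauge but purple is not meant.

How it is judged:
By the outcome, as a careful person would: the job done as asked, in the order asked, and still so for the second after the job is handed in, with the robot touching nothing.
It also fails if it takes over 72 s, if anything falls off the work surface, if the arm or the gripper's body presses on something with over 40 N, if the wrist force passes 120 N, or if a joint passes its speed limit or range.

## Robot

A 7-joint arm with a two-finger parallel gripper is mounted at the origin on the work surface. World frame = base frame: x ahead of the robot, y to its left, z up, the work surface at z = 0. Lengths are in m, angles in rad, forces in N, time in s.
With the tool pointing down it reaches from about 0.4 to 0.85 m from the base axis. Payload 4.5 kg.
Tool frame: the origin (TCP) lies at the very end of the fingers, on their centre line; the grasp point (between the pads) lies 19 mm behind it; z points along the fingers, y is the line along which they close (so a half turn about z gives the same grasp; the last joint's range is limited). The gripper opens to 88 mm and grips with 3 to 60 N. Pads are 18 mm wide; open, the fingers measure 123 mm over their backs; the gripper's body (75 mm by 187 mm) begins 45 mm behind the grasp point.
Start: joints at [-1.161, 0.689, -0.195, 1.565, 0.157, 0.902, -0.215], TCP at [0.229, 0.581, 0.239] pointing down, gripper open.
Joint ranges: [-3.01, 3.01], [-0.46, 2.08], [-1.47, 1.51], [0.13, 2.56], [-1, 4.14], [0.04, 2.09], [-2.66, 2.66]. Speed limits (rad/s): [2.57, 2.57, 3.14, 3.14, 3.14, 3.14, 3.14].

## Interface

Orientations are given as a unit quaternion [x, y, z, w].
In Python, from plant import r, eyes, nets gives the robot as it stands.
- The arm moves only by the shell command python3 -m pendant 'ROWS' [FORCE]. ROWS is JSON, a list of rows, each an object of numbers: "claw": the opening, from 0 (shut) to 1 (fully open); "dx", "dy", "dz": the shift along the world's x, y, z in mm; "twist": the turn about the world's z in rad. In form: [{"claw": .., "dx": .., "dy": .., "dz": .., "twist": ..}, ...]. A call has 1 to 8 rows; each row is the pose to reach, as a shift and turn from the pose commanded when the call began; what a row does not reach only later rows make up. A row lasts 1/10 s, in which the tool goes at most 50 mm and 8.59 degrees, less where a joint would pass 70% of its speed; a pose out of reach is approached as far as the arm can. A call with a gripper value outside its range is refused whole. The fingers move at their own pace and stop on an object; FORCE is the grip in N (left out, the last holds). Time passes only in rows, so rows that repeat a pose let the fingers close. It gives the time, the measured TCP pose, the force, the opening and the grip force at its end, in the units of the state.
- r.get_state(): the state, without advancing time (a new reading comes with each control period).
- eyes.snapshot(name): name is "scene" or "top" or "wrist"; returns (picture, depth): 384x512x3 uint8, blue, green, red; 384x512 float32, m along the optical axis (not along the pixel's ray), 0 where there is no reading.
- eyes.camera_info(name): a dict with "K" (3x3 intrinsics, pixels), "D" ([k1, k2, p1, p2, k3] as OpenCV has them; the pictures are not rectified), "world_to_cam" (4x4, takes a point from world to camera coordinates); the wrist camera has in their place "T_tool_cam" (4x4, takes a point from camera to tool coordinates, whose origin is the TCP and whose axes are the flange's). Camera axes: x right, y down, z forward; pixel columns grow to the right and rows downward; lengths in m; the calibration is good to about 2 mm. A picture is of the moment at which its call begins: read the wrist's pose just before it. camera_info takes no time and is no camera call.
- r.finish_job(): hands the job in; it is judged then, once.
Trained networks look in the newest picture that a camera, given by its name, has taken for a name from the list of things; names that differ only in an ending like _2 or _b are one class to them, and where a whole thing is asked for, a point or a joint stands for the part that bears it (a point fixed in the world has none). Each returns a list of dicts, best first, with "confidence" (0 to 1); they miss things now and then, are a little off and sometimes report something else, mostly with a low value. They report only what shows in the picture. A call takes as long as a camera call. They do not tell look-alikes from the thing itself.
- nets.spot_in(camera, query): "box" ([left, top, width, height] as shares, 0 to 1, of the picture: columns of its width, rows of its height, round what is visible of it).
- nets.place_of(camera, query): "position" ([column, row] as shares, 0 to 1, of the picture: columns of its width, rows of its height: a listed point, or the origin of a listed thing).
The state is a dict: "clock": time; "q": joint angles; "qd": joint speeds; "joint_torque": joint torques, N m; "tool_pos": TCP position; "eef_rot": TCP orientation; "contact_force": force on the tool from outside, world axes, zero at the start; "moment": the same for the moment, N m; "opening": opening from 0.0 (shut) to 1.0 (fully open); "finger_force": force on a finger pad.
Only numpy, scipy, OpenCV 4.12 (cv2) and the standard library are available. Lean on these libraries where they do the work, as an engineer would, in place of code of your own. Each camera call takes 0.05 s, during which the arm holds its last target. There are 200 camera calls.

## Working session

There is one attempt and no reset: what is moved stays moved. The work goes in short steps, Python scripts to look and compute and a shell command to move; the robot and the scene stay as the last step left them, time stands still between calls to the robot, and variables do not carry over. Pictures are saved under pics/ and viewed, at most 10 in all, crops included, and the job is handed in when it is done.

```bash
ls; mkdir -p pics; cat > h.py <<'E'
import numpy as np, cv2
from plant import r, eyes, nets
from scipy.spatial.transform import Rotation as R
def cam(name, st=None):
    c=eyes.camera_info(name); K=np.array(c["K"]);D=np.array(c["D"],float)
    if name=="wrist":
        T=np.eye(4);T[:3,:3]=R.from_quat(st["eef_rot"]).as_matrix();T[:3,3]=st["tool_pos"]
        W=T@np.array(c["T_tool_cam"])
    else: W=np.linalg.inv(np.array(c["world_to_cam"]))
    return K,D,W   # W: cam->world
def ray(C,uv,z):
    "pixels -> world point on plane z"
    K,D,W=C; p=cv2.undistortPoints(np.array(uv,float).reshape(-1,1,2),K,D)[:,0]
    d=np.c_[p,np.ones(len(p))]@W[:3,:3].T; o=W[:3,3]
    return o+d*((z-o[2])/d[:,2])[:,None]
def proj(C,P):
    K,D,W=C; V=np.linalg.inv(W)
    return cv2.projectPoints(np.array(P,float).reshape(-1,1,3),cv2.Rodrigues(V[:3,:3])[0],V[:3,3],K,D)[0][:,0]
def cloud(C,depth):
    K,D,W=C; h,w=depth.shape; u,v=np.meshgrid(np.arange(w),np.arange(h))
    p=cv2.undistortPoints(np.stack([u,v],-1).reshape(-1,1,2).astype(float),K,D)[:,0]
    X=np.c_[p,np.ones(len(p))]*depth.reshape(-1,1)
    return (X@W[:3,:3].T+W[:3,3]).reshape(h,w,3)
E
python3 - <<'E'
from h import *
for n in("top","scene"):
    im,d=eyes.snapshot(n); cv2.imwrite(f"pics/{n}0.png",im); np.savez(f"pics/{n}0.npz",im=im,d=d)
    for q in ("long_bar","gauge","knob_grip","mouth","short_bar"):
        f=nets.place_of(n,q)
        print(n,q,[(np.round(np.array(x["position"])*[512,384]).tolist(),round(x["confidence"],2)) for x in f[:4]])
print(r.get_state())
E
```

```text
pics
top long_bar [([305.0, 265.0], 0.7), ([300.0, 227.0], 0.5)]
top gauge [([208.0, 182.0], 0.96), ([224.0, 235.0], 0.88), ([207.0, 178.0], 0.41)]
top knob_grip [([200.0, 171.0], 0.55), ([221.0, 238.0], 0.51)]
top mouth [([238.0, 234.0], 0.74), ([219.0, 179.0], 0.68), ([173.0, 245.0], 0.64)]
top short_bar [([308.0, 183.0], 0.46)]
scene long_bar [([196.0, 249.0], 0.97), ([165.0, 230.0], 0.68)]
scene gauge [([306.0, 198.0], 0.81), ([241.0, 186.0], 0.77)]
scene knob_grip [([240.0, 144.0], 0.65), ([306.0, 156.0], 0.58)]
scene mouth [([300.0, 192.0], 0.78), ([234.0, 179.0], 0.6)]
scene short_bar [([239.0, 280.0], 0.67), ([199.0, 249.0], 0.45)]
{'clock': 0.6, 'q': array([-1.1611857 ,  0.68908635, -0.19461354,  1.56530595,  0.15728864,
        0.9024884 , -0.21512147]), 'qd': array([-0.00114107,  0.00052877, -0.0008    , -0.00126317,  0.00143928,
       -0.00010469, -0.00126731]), 'joint_torque': array([ 5.21604170e-05, -5.27243328e+01, -1.26614615e+00, -1.53678989e+01,
       -5.18772576e-02, -4.22881285e-04,  1.99470230e-05]), 'tool_pos': array([0.2293666 , 0.58141717, 0.23874999]), 'eef_rot': array([ 1.86799015e-01,  9.82398150e-01,  4.85737292e-05, -6.15287638e-06]), 'contact_force': array([ 0.40557447, -0.10616103, -0.54777891]), 'moment': array([ 0.00610111,  0.0131242 , -0.04179252]), 'finger_force': 0.0, 'opening': 0.999938647204109}
```

```bash
python3 - <<'E'
import cv2,numpy as np
a=cv2.imread("pics/top0.png");b=cv2.imread("pics/scene0.png")
a=cv2.resize(a[110:310,120:390],None,fx=2.9,fy=2.9,interpolation=2); cv2.imwrite("pics/a.png",a)
cv2.imwrite("pics/b.png",cv2.resize(b[90:310,110:390],None,fx=2.7,fy=2.7,interpolation=2))
E
```

```text
(no output)
```

View pics/a.png

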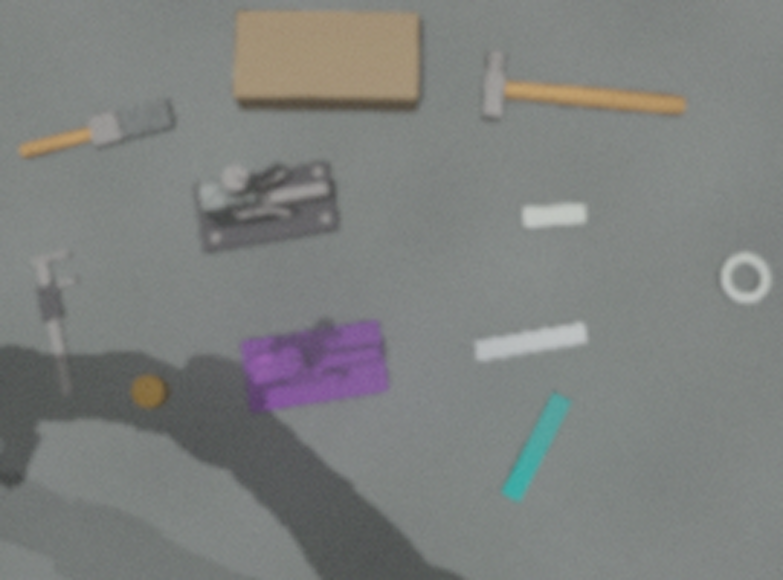

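View pics/b.png

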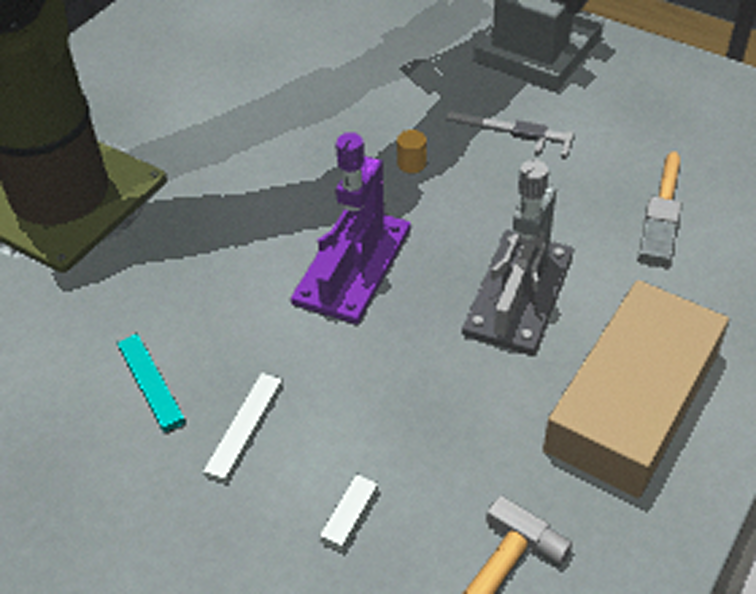

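Top view: the candidates for the bar are white long (303,228), turquoise long (305,264, look-alike) and white short (311,184), so I take the white long one. For the gauge it is grey (211,181) or purple (224,235, look-alike), so I take the grey one. Its throat opens to the right of the image. Next I measure both.

```bash
python3 - <<'E'
from h import *
z=np.load("pics/top0.npz");im,d=z["im"],z["d"];C=cam("top")
P=cloud(C,d)
print("bench z",np.median(P[200:300,240:280,2]), "cam",C[2][:3,3])
# long bar
def fit(mask,zt,lab):
    v,u=np.nonzero(mask); w=ray(C,np.c_[u,v],zt)[:,:2].astype(np.float32)
    (c,s,a)=cv2.minAreaRect(w*1000); bx=cv2.boxPoints((c,s,a))
    e=[bx[1]-bx[0],bx[2]-bx[1]]; L=max(e,key=np.linalg.norm)
    print(lab,len(u),"c",np.round(c,1),"size",np.round(s,1),"yaw",np.arctan2(L[1],L[0]), 'mean',w.mean(0)*1000)
hsv=cv2.cvtColor(im,cv2.COLOR_BGR2HSV)
m=(hsv[...,2]>165)&(hsv[...,1]<40); 
for (u,v,l,zt) in((303,228,"long",.012),(311,184,"short",.016)):
    mm=np.zeros_like(m); mm[v-14:v+14,u-28:u+28]=1; fit(m&mm,zt,l)
# gauge: cloud in region
S=P[155:200,180:245].reshape(-1,3)
for lo,hi in((.008,.025),(.05,.075),(.1,.14),(.15,.22)):
    s=S[(S[:,2]>lo)&(S[:,2]<hi)]
    if len(s)>3:
        c,sz,a=cv2.minAreaRect((s[:,:2]*1000).astype(np.float32)); print(lo,len(s),s.mean(0).round(4),np.round(c,1),np.round(sz,1),a)
# base plate corners from picture: crop (195,183?),(327,163),(338,228),(206,250)
cr=np.array([[327,163],[338,229],[206,251],[196,187]])/2.9+[120,110]
print(ray(C,cr,.014).round(4))
C2=cam("scene")
for n,q,zz in(("top","mouth",.06),("top","knob_grip",.182)): pass
print(ray(C,[[200,171],[235/2.9+120,178/2.9+110],[208/2.9+120,196/2.9+110]],.196).round(4))
print(ray(C2,[[535/2.7+110,168/2.7+90]],.196))
E
```

```text
bench z 0.000775641944580352 cam [ 0.34785128 -0.01129641  1.4029019 ]
long 263 c [ 440.9 -169.8] size [ 24.9 138.4] yaw -1.3951273 mean [ 440.88406 -170.88428]
short 152 c [ 600.8 -198.8] size [26.  77.6] yaw -1.555192 mean [ 600.295   -199.07983]
0.008 624 [0.6005 0.1514 0.0148] [636.2 172.6] [156.8 210.4] 10.029117584228516
0.05 224 [0.608  0.1482 0.0615] [611.6 156.2] [ 52.9 142.8] 5.445662021636963
0.1 152 [0.5961 0.1996 0.1282] [602.6 195.4] [36.4 63.2] 13.656148910522461
0.15 90 [0.6034 0.1769 0.1925] [604.3 177.9] [27.8 29.6] 50.905052185058594
[[0.6617 0.0872 0.014 ]
 [0.577  0.0713 0.014 ]
 [0.5466 0.2369 0.014 ]
 [0.6285 0.2531 0.014 ]]
[[0.6036 0.179  0.196 ]
 [0.6024 0.1756 0.196 ]
 [0.5818 0.2047 0.196 ]]
[[0.6069642 0.1754435 0.196    ]]
```

```bash
python3 -c "
from h import *
c=eyes.camera_info('wrist');print(np.round(c['T_tool_cam'],3),np.round(c['K'],0))"
python3 -m pendant '[{"claw":1,"dx":0,"dy":-20,"dz":90,"twist":-0.1},{"claw":1,"dx":390,"dy":-500,"dz":110,"twist":-1.0},{"claw":1,"dx":390,"dy":-500,"dz":110,"twist":-1.0},{"claw":1,"dx":390,"dy":-500,"dz":110,"twist":-1.0},{"claw":1,"dx":390,"dy":-500,"dz":110,"twist":-1.0},{"claw":1,"dx":390,"dy":-500,"dz":110,"twist":-1.0},{"claw":1,"dx":390,"dy":-500,"dz":110,"twist":-1.0},{"claw":1,"dx":390,"dy":-500,"dz":110,"twist":-1.0}]'
```

```text
[[-0.001 -0.958 -0.285  0.073]
 [ 1.    -0.001 -0.     0.001]
 [ 0.    -0.285  0.958 -0.147]
 [ 0.     0.     0.     1.   ]] [[345.   0. 261.]
 [  0. 345. 193.]
 [  0.   0.   1.]]
clock: 1.4
tool_pos: [0.4475, 0.2967, 0.3221]
eef_rot: [0.636, 0.772, 0.0, 0.0]
contact_force: [0.2, 0.7, -0.9]
opening: 1.0
finger_force: 0.0
```

```bash

python3 -m pendant '[{"claw":1,"dx":182,"dy":-247,"dz":20,"twist":0},{"claw":1,"dx":182,"dy":-247,"dz":20,"twist":0},{"claw":1,"dx":182,"dy":-247,"dz":20,"twist":0},{"claw":1,"dx":182,"dy":-247,"dz":20,"twist":0},{"claw":1,"dx":182,"dy":-247,"dz":20,"twist":0},{"claw":1,"dx":182,"dy":-247,"dz":20,"twist":0},{"claw":1,"dx":182,"dy":-247,"dz":20,"twist":0},{"claw":1,"dx":182,"dy":-247,"dz":20,"twist":0}]'
python3 - <<'E'
from h import *
st=r.get_state(); im,d=eyes.snapshot("wrist"); cv2.imwrite("pics/w1.png",im); np.savez("pics/w1.npz",im=im,d=d,p=st["tool_pos"],q=st["eef_rot"])
print(st["q"].round(3),st["tool_pos"],st["eef_rot"])
C=cam("wrist",st)
for q,z in(("mouth",.06),("anvil",.06),("knob_grip",.182),("stop",.055),("gauge",0)):
    for x in nets.place_of("wrist",q)[:2]:
        uv=np.array(x["position"])*[512,384]; print(q,uv.round(),round(x["confidence"],2),ray(C,[uv],z).round(4))
E
```

```text
clock: 2.2
tool_pos: [0.6291, 0.049, 0.3413]
eef_rot: [0.636, 0.771, -0.0, 0.0]
contact_force: [-0.2, 0.8, 0.1]
opening: 1.0
finger_force: 0.0
[-0.201  0.599  0.093  1.412 -0.057  1.133  0.091] [0.62911201 0.04899003 0.34132226] [ 6.36449400e-01  7.71318381e-01 -2.25776163e-04  2.56658921e-04]
mouth [ 82. 102.] 0.98 [[0.4091 0.0668 0.06  ]]
mouth [260.  79.] 0.84 [[0.6128 0.1335 0.06  ]]
anvil [74. 64.] 0.68 [[0.3991 0.1082 0.06  ]]
anvil [260.  37.] 0.61 [[0.6047 0.178  0.06  ]]
knob_grip [260.  14.] 0.7 [[0.6047 0.1782 0.182 ]]
knob_grip [ 2. 53.] 0.67 [[0.4044 0.1093 0.182 ]]
stop [78. 46.] 0.49 [[0.4007 0.1291 0.055 ]]
gauge [260.  46.] 0.8 [[ 0.6048  0.1759 -0.    ]]
gauge [100.  68.] 0.56 [[0.4019 0.1083 0.    ]]
```

View pics/w1.png

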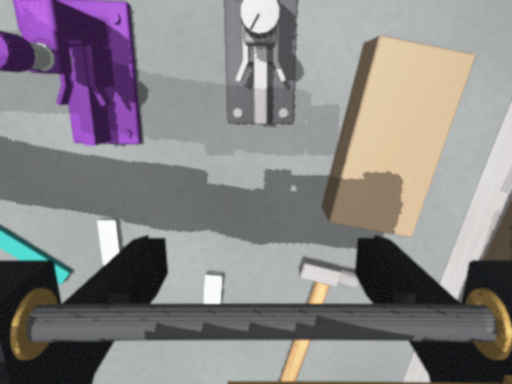

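The wrist view shows the grey gauge at the top: knob (260,14), mouth (260,79), rest running down to (261,122), its throat towards the camera. The purple look-alike is at the left (80,60). I refine the gauge's yaw from the depth.

```bash
python3 - <<'E'
from h import *
z=np.load("pics/w1.npz"); C=cam("wrist",dict(tool_pos=z["p"],eef_rot=z["q"])); P=cloud(C,z["d"])
S=P[0:135,215:310].reshape(-1,3)
a=np.array([.6047,.178])
for lo,hi in((.009,.02),(.0555,.0635),(.065,.07),(.19,.2)):
    s=S[(S[:,2]>lo)&(S[:,2]<hi)]; c,sz,an=cv2.minAreaRect((s[:,:2]*1000).astype(np.float32))
    b=cv2.boxPoints((c,sz,an)); e=max([b[1]-b[0],b[2]-b[1]],key=np.linalg.norm)
    print(lo,len(s),"c",np.round(c,1),"sz",np.round(sz,1),"yaw",np.arctan2(e[1],e[0])%np.pi,"mean",s.mean(0).round(4))
# rest straight part in gauge frame
s=S[(S[:,2]>.0555)&(S[:,2]<.0635)]
yaw=1.76; ex=np.array([np.cos(yaw),np.sin(yaw)]); ey=np.array([-ex[1],ex[0]])
g=np.c_[(s[:,:2]-a)@ex,(s[:,:2]-a)@ey]*1000
for lo in range(-100,0,10):
    k=g[(g[:,0]>lo)&(g[:,0]<lo+10)]
    if len(k): print(lo,len(k),k[:,1].min().round(1),k[:,1].max().round(1),np.median(k[:,1]).round(1))
s=S[(S[:,2]>.009)&(S[:,2]<.02)]; g=np.c_[(s[:,:2]-a)@ex,(s[:,:2]-a)@ey]*1000
for lo in range(-110,0,10):
    k=g[(g[:,0]>lo)&(g[:,0]<lo+10)]
    if len(k): print("base",lo,len(k),k[:,1].min().round(1),k[:,1].max().round(1))
E
```

```text
0.009 5303 c [609.2 152.2] sz [ 91.2 147.5] yaw 1.761095 mean [0.6103 0.1474 0.0146]
0.0555 1148 c [615.3 128. ] sz [45.6 88.8] yaw 1.9899974 mean [0.6131 0.1334 0.0601]
0.065 372 c [607.5 160.9] sz [55.3 60.2] yaw 1.7605143 mean [0.6084 0.1523 0.0684]
0.19 1182 c [605.  173.8] sz [30.2 23.2] yaw 0.15354478 mean [0.6049 0.1747 0.1965]
-100 60 -6.8 6.6 -0.1
-90 108 -6.8 6.6 -0.1
-80 96 -6.7 6.5 -0.1
-70 107 -6.7 6.5 0.5
-60 108 -6.6 6.4 -0.1
-50 116 -23.2 23.9 0.5
-40 112 -19.2 19.1 0.5
-30 175 -15.8 15.7 0.5
-20 237 -14.5 15.5 0.5
-10 29 -14.5 13.2 -0.7
base -100 415 -43.9 43.9
base -90 342 -45.2 44.8
base -80 403 -45.0 46.0
base -70 455 -44.5 45.9
base -60 454 -44.2 45.5
base -50 399 -43.8 45.1
base -40 407 -45.1 44.8
base -30 320 -44.7 45.9
base -20 307 -44.3 45.5
base -10 304 -43.9 45.2
```

```bash

python3 -m pendant '[{"claw":1,"dx":-183,"dy":-247,"dz":-100,"twist":-0.015},{"claw":1,"dx":-183,"dy":-247,"dz":-190,"twist":-0.015},{"claw":1,"dx":-183,"dy":-247,"dz":-190,"twist":-0.015},{"claw":1,"dx":-183,"dy":-247,"dz":-190,"twist":-0.015},{"claw":1,"dx":-183,"dy":-247,"dz":-190,"twist":-0.015},{"claw":1,"dx":-183,"dy":-247,"dz":-190,"twist":-0.015},{"claw":1,"dx":-183,"dy":-247,"dz":-190,"twist":-0.015},{"claw":1,"dx":-183,"dy":-247,"dz":-190,"twist":-0.015}]' 40
python3 - <<'E'
from h import *
st=r.get_state(); im,d=eyes.snapshot("wrist"); cv2.imwrite("pics/w2.png",im); np.savez("pics/w2.npz",im=im,d=d,p=st["tool_pos"],q=st["eef_rot"])
print(st["q"].round(3),st["tool_pos"],st["eef_rot"])
C=cam("wrist",st); P=cloud(C,d); hsv=cv2.cvtColor(im,cv2.COLOR_BGR2HSV)
m=((P[...,2]>.008)&(P[...,2]<.016)&(d>0)&(hsv[...,1]<60)).astype(np.uint8)
n,l,s,c=cv2.connectedComponentsWithStats(m)
for i in range(1,n):
    if s[i,4]>800:
        w=(P[l==i][:,:2]*1000).astype(np.float32); c0,sz,an=cv2.minAreaRect(w); b=cv2.boxPoints((c0,sz,an)); e=max([b[1]-b[0],b[2]-b[1]],key=np.linalg.norm)
        print(s[i],np.round(c0,1),np.round(sz,1),np.arctan2(e[1],e[0])%np.pi)
E
```

```text
clock: 3.3
tool_pos: [0.4407, -0.1985, 0.1498]
eef_rot: [0.643, 0.766, -0.002, -0.002]
contact_force: [-0.3, 0.3, -0.8]
opening: 0.998
finger_force: 0.0
[ 0.31   0.661  0.026  2.072 -0.034  0.415  0.537] [ 0.44066388 -0.19849692  0.14980774] [ 0.64267089  0.76613562 -0.00217668 -0.00236733]
[ 250   57   34  170 5338] [ 440.6 -169.4] [ 26.  139.8] 1.7521576
```

View pics/w2.png

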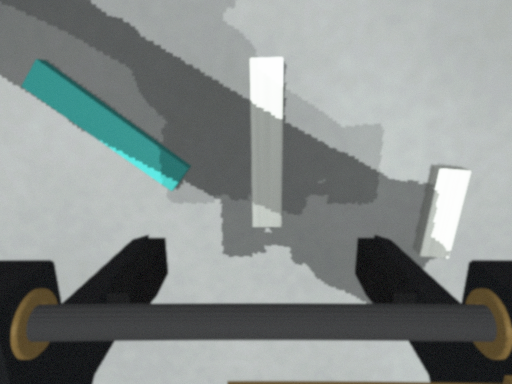

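The close view shows the plain white 140 × 26 mm bar at (267,142), between the fingers' lines. Turquoise is at the left (105,125) and the short bar at the right (445,210). I go down.

```bash

python3 -m pendant '[{"claw":1,"dx":0,"dy":0,"dz":-50,"twist":0.007},{"claw":1,"dx":0,"dy":0,"dz":-100,"twist":0.007},{"claw":1,"dx":0,"dy":0,"dz":-110,"twist":0.007},{"claw":1,"dx":0,"dy":0,"dz":-110,"twist":0.007},{"claw":1,"dx":0,"dy":0,"dz":-110,"twist":0.007}]'
```

```text
clock: 3.85
tool_pos: [0.4472, -0.1955, 0.0435]
eef_rot: [0.638, 0.77, 0.001, 0.001]
contact_force: [-0.5, -0.8, 0.0]
opening: 1.003
finger_force: 0.0
```

```bash

python3 -m pendant '[{"claw":1,"dx":-1,"dy":-1,"dz":-25,"twist":0},{"claw":1,"dx":-1,"dy":-1,"dz":-38,"twist":0},{"claw":1,"dx":-1,"dy":-1,"dz":-38,"twist":0},{"claw":0.2,"dx":-1,"dy":-1,"dz":-38,"twist":0},{"claw":0.2,"dx":-1,"dy":-1,"dz":-38,"twist":0},{"claw":0.2,"dx":-1,"dy":-1,"dz":-38,"twist":0},{"claw":0.2,"dx":-1,"dy":-1,"dz":-38,"twist":0},{"claw":0.2,"dx":-1,"dy":-1,"dz":-38,"twist":0}]' 40
```

```text
clock: 4.65
tool_pos: [0.4446, -0.1969, 0.0039]
eef_rot: [0.638, 0.77, 0.0, 0.0]
contact_force: [0.6, 0.3, 0.2]
opening: 0.574
finger_force: 0.0
```

```bash

python3 -m pendant '[{"claw":0.1,"dx":0,"dy":0,"dz":0,"twist":0},{"claw":0.1,"dx":0,"dy":0,"dz":0,"twist":0},{"claw":0.1,"dx":0,"dy":0,"dz":0,"twist":0},{"claw":0.1,"dx":0,"dy":0,"dz":0,"twist":0},{"claw":0.1,"dx":0,"dy":0,"dz":0,"twist":0},{"claw":0.1,"dx":0,"dy":0,"dz":0,"twist":0}]' 40
```

```text
clock: 5.25
tool_pos: [0.4445, -0.1968, 0.0036]
eef_rot: [0.638, 0.77, 0.0, -0.0]
contact_force: [0.5, 0.2, -0.0]
opening: 0.29
finger_force: 40.0
```

```bash

python3 -m pendant '[{"claw":0.1,"dx":0,"dy":0,"dz":40,"twist":0},{"claw":0.1,"dx":0,"dy":0,"dz":80,"twist":0},{"claw":0.1,"dx":40,"dy":40,"dz":117,"twist":0},{"claw":0.1,"dx":75,"dy":75,"dz":117,"twist":0},{"claw":0.1,"dx":110,"dy":110,"dz":117,"twist":0},{"claw":0.1,"dx":145,"dy":145,"dz":117,"twist":0},{"claw":0.1,"dx":175,"dy":180,"dz":117,"twist":0},{"claw":0.1,"dx":193,"dy":203,"dz":117,"twist":0}]'
python3 -m pendant '[{"claw":0.1,"dx":0,"dy":0,"dz":0,"twist":0},{"claw":0.1,"dx":0,"dy":0,"dz":0,"twist":0},{"claw":0.1,"dx":0,"dy":0,"dz":0,"twist":0},{"claw":0.1,"dx":0,"dy":0,"dz":0,"twist":0}]'
cat > look.py <<'E'
from h import *
import sys
st=r.get_state(); im,d=eyes.snapshot("wrist"); cv2.imwrite(f"pics/{sys.argv[1]}.png",im); np.savez(f"pics/{sys.argv[1]}.npz",im=im,d=d,p=st["tool_pos"],q=st["eef_rot"])
zb=float(sys.argv[2])   # expected bar top height
C=cam("wrist",st); P=cloud(C,d); t=st["tool_pos"]; yaw=2*np.arctan2(st["eef_rot"][1],st["eef_rot"][0])
ex=np.array([np.cos(yaw),np.sin(yaw)]); 
print("tcp",t.round(4),"tool x yaw",yaw.round(4),"F",np.round(st["contact_force"],1),"q7",st["q"][6])
ey=np.array([-ex[1],ex[0]]); g=np.dstack([(P[...,:2]-t[:2])@ex*1000,(P[...,:2]-t[:2])@ey*1000,P[...,2]*1000]) # tool-aligned, mm
def line(name,sel,step=10):
    k=g[sel&(d>0)]; X=[];Y=[]
    for lo in np.arange(k[:,0].min(),k[:,0].max()-step/2,step):
        b=k[(k[:,0]>=lo)&(k[:,0]<lo+step)]
        if len(b)>8: X.append(lo+step/2);Y.append((b[:,1].min()+b[:,1].max())/2)
    p=np.polyfit(X,Y,1); print(name,"n",len(k),"x %.1f..%.1f"%(k[:,0].min(),k[:,0].max()),"slope %.4f y0 %.2f"%tuple(p),"z %.1f"%np.median(k[:,2]),"mids",np.round(Y,1))
x,y,z=g[...,0],g[...,1],g[...,2]
bar=(abs(z-zb)<5)&(abs(y)<18)&(x>15)&(x<110); line("bar",bar)
v=g[bar&(d>0)]; pz=np.polyfit(v[:,0],v[:,2],1); print("bar z fit slope %.4f"%pz[0],"z at x=0 %.1f"%pz[1])
xb=v[:,0].max()
line("rest",(abs(z-60)<3)&(abs(y)<11)&(x>xb+3))
line("base",(abs(z-14)<4)&(abs(y)<55)&(x>xb+12))
E
python3 look.py w3 132
```

```text
clock: 6.05
tool_pos: [0.6391, 0.0097, 0.1204]
eef_rot: [0.637, 0.771, 0.001, -0.0]
contact_force: [0.3, 0.1, -1.7]
opening: 0.288
finger_force: 40.0
clock: 6.45
tool_pos: [0.6365, 0.0041, 0.1205]
eef_rot: [0.639, 0.769, -0.001, -0.0]
contact_force: [0.2, 0.4, -0.8]
opening: 0.284
finger_force: 40.0
tcp [0.6365 0.0041 0.1205] tool x yaw 1.7553 F [ 0.2  0.4 -0.8] q7 0.2236771640831756
bar n 13761 x 15.0..97.3 slope 0.0016 y0 -1.34 z 129.2 mids [-1.2 -1.4 -1.2 -1.4 -1.3 -1.2 -1.1 -1.2]
bar z fit slope -0.0062 z at x=0 129.6
rest n 619 x 108.7..120.0 slope -0.0024 y0 -0.27 z 60.6 mids [-0.5]
base n 3248 x 109.3..130.2 slope 0.0121 y0 -1.98 z 14.6 mids [-0.6 -0.5]look.py:14: RankWarning: Polyfit may be poorly conditioned
  p=np.polyfit(X,Y,1); print(name,"n",len(k),"x %.1f..%.1f"%(k[:,0].min(),k[:,0].max()),"slope %.4f y0 %.2f"%tuple(p),"z %.1f"%np.median(k[:,2]),"mids",np.round(Y,1))
```

View pics/w3.png

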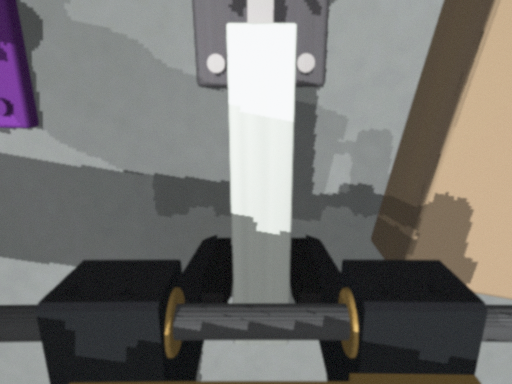

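The bar is held square: inner end at (262,25), over the rest's outer end, with the purple gauge clear at the left. I lower it to 2 mm above the rest and advance to the mouth.

```bash

python3 -m pendant '[{"claw":0.1,"dx":-0.4,"dy":0,"dz":-35,"twist":0.004},{"claw":0.1,"dx":-0.4,"dy":0,"dz":-54,"twist":0.004},{"claw":0.1,"dx":-0.4,"dy":0,"dz":-54,"twist":0.004},{"claw":0.1,"dx":-2,"dy":9,"dz":-54,"twist":0.004},{"claw":0.1,"dx":-4,"dy":19,"dz":-54,"twist":0.004},{"claw":0.1,"dx":-6,"dy":29.5,"dz":-54,"twist":0.004},{"claw":0.1,"dx":-6,"dy":29.5,"dz":-54,"twist":0.004},{"claw":0.1,"dx":-6,"dy":29.5,"dz":-54,"twist":0.004}]'
python3 look.py w4 78
```

```text
clock: 7.3
tool_pos: [0.6317, 0.0365, 0.0672]
eef_rot: [0.636, 0.772, 0.0, 0.0]
contact_force: [0.7, -0.6, -1.2]
opening: 0.285
finger_force: 40.0
tcp [0.6317 0.0365 0.0672] tool x yaw 1.7633 F [ 0.7 -0.6 -1.2] q7 0.19614277202400682
bar n 13752 x 15.0..97.3 slope 0.0014 y0 -1.28 z 75.9 mids [-1.1 -1.3 -1.2 -1.3 -1.3 -1.1 -1.1 -1.1]
bar z fit slope -0.0051 z at x=0 76.2
rest n 760 x 100.3..108.0 slope 0.0003 y0 0.04 z 60.7 mids [0.1]
base n 1643 x 109.3..118.2 slope 0.0000 y0 0.00 z 14.6 mids [0.]look.py:14: RankWarning: Polyfit may be poorly conditioned
  p=np.polyfit(X,Y,1); print(name,"n",len(k),"x %.1f..%.1f"%(k[:,0].min(),k[:,0].max()),"slope %.4f y0 %.2f"%tuple(p),"z %.1f"%np.median(k[:,2]),"mids",np.round(Y,1))
look.py:14: RankWarning: Polyfit may be poorly conditioned
  p=np.polyfit(X,Y,1); print(name,"n",len(k),"x %.1f..%.1f"%(k[:,0].min(),k[:,0].max()),"slope %.4f y0 %.2f"%tuple(p),"z %.1f"%np.median(k[:,2]),"mids",np.round(Y,1))
```

View pics/w4.png

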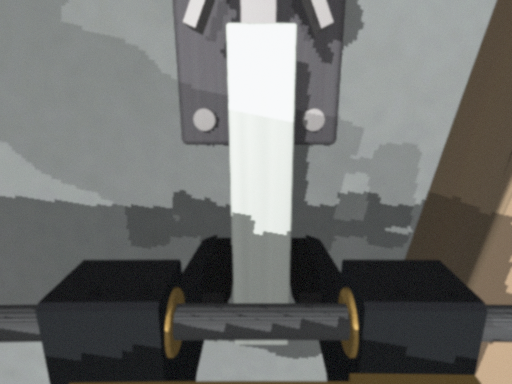

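```bash

python3 -m pendant '[{"claw":0.1,"dx":-1.4,"dy":-0.2,"dz":-1,"twist":-0.003},{"claw":0.1,"dx":-1.4,"dy":-0.2,"dz":-1,"twist":-0.003},{"claw":0.1,"dx":-3,"dy":8,"dz":-1,"twist":-0.003},{"claw":0.1,"dx":-4.6,"dy":16.5,"dz":-1,"twist":-0.003},{"claw":0.1,"dx":-6.2,"dy":25,"dz":-1,"twist":-0.003},{"claw":0.1,"dx":-8,"dy":34,"dz":-1,"twist":-0.003},{"claw":0.1,"dx":-8,"dy":34,"dz":-1,"twist":-0.003},{"claw":0.1,"dx":-8,"dy":34,"dz":-1,"twist":-0.003}]'
python3 look.py w5 77 2>/dev/null
```

```text
clock: 8.15
tool_pos: [0.6235, 0.0701, 0.0656]
eef_rot: [0.637, 0.771, -0.0, 0.0]
contact_force: [-0.4, -0.8, -1.9]
opening: 0.29
finger_force: 40.0
tcp [0.6235 0.0701 0.0656] tool x yaw 1.7597 F [-0.4 -0.8 -1.9] q7 0.15157966454755673
bar n 13763 x 15.0..97.3 slope 0.0015 y0 -1.30 z 74.4 mids [-1.2 -1.3 -1.2 -1.2 -1.3 -1.1 -1.2 -1.2]
bar z fit slope -0.0050 z at x=0 74.7
rest n 557 x 100.3..105.7 slope 0.0001 y0 0.01 z 60.5 mids [0.]
base n 1201 x 109.3..117.9 slope -0.0058 y0 -0.67 z 14.6 mids [-1.3]
```

View pics/w5.png

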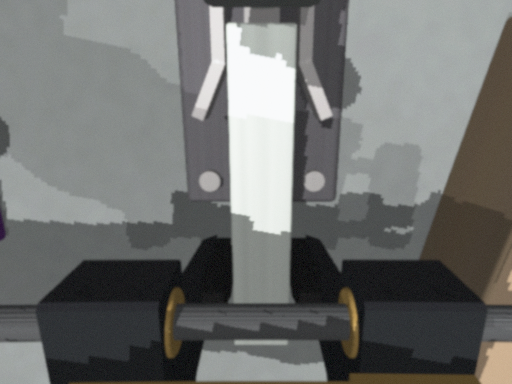

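The bar's end (262,25) sits between the cheeks (inner edges about 222 and 302) with no force. I lower it, let go and back off upward.

```bash

python3 -m pendant '[{"claw":0.1,"dx":0,"dy":0,"dz":-1.2,"twist":0},{"claw":0.1,"dx":0,"dy":0,"dz":-2.2,"twist":0},{"claw":0.1,"dx":0,"dy":0,"dz":-2.2,"twist":0},{"claw":0.1,"dx":0,"dy":0,"dz":-2.2,"twist":0}]'
python3 -m pendant '[{"claw":0.45,"dx":0,"dy":0,"dz":0,"twist":0},{"claw":0.45,"dx":0,"dy":0,"dz":0,"twist":0},{"claw":0.45,"dx":0,"dy":0,"dz":0,"twist":0},{"claw":0.45,"dx":0,"dy":0,"dz":0,"twist":0}]'
```

```text
clock: 8.6
tool_pos: [0.6237, 0.069, 0.0636]
eef_rot: [0.638, 0.77, -0.0, 0.0]
contact_force: [-1.0, -2.0, 1.0]
opening: 0.284
finger_force: 40.0
clock: 9.0
tool_pos: [0.6235, 0.0699, 0.0634]
eef_rot: [0.638, 0.77, 0.0, -0.0]
contact_force: [-0.0, -0.8, 0.5]
opening: 0.451
finger_force: 0.0
```

```bash

python3 -m pendant '[{"claw":0.5,"dx":0,"dy":0,"dz":30,"twist":0},{"claw":0.2,"dx":6,"dy":-31,"dz":30,"twist":0},{"claw":0,"dx":12.5,"dy":-65,"dz":30,"twist":0},{"claw":0,"dx":12.5,"dy":-65,"dz":30,"twist":0},{"claw":0,"dx":12.5,"dy":-65,"dz":30,"twist":0},{"claw":0,"dx":12.5,"dy":-65,"dz":10,"twist":0},{"claw":0,"dx":12.5,"dy":-65,"dz":-5,"twist":0},{"claw":0,"dx":12.5,"dy":-65,"dz":-5,"twist":0}]' 10
python3 -m pendant '[{"claw":0,"dx":0,"dy":0,"dz":0,"twist":0},{"claw":0,"dx":0,"dy":0,"dz":0,"twist":0},{"claw":0,"dx":0,"dy":0,"dz":0,"twist":0}]' 10
python3 look.py w6 72 2>/dev/null
```

```text
clock: 9.8
tool_pos: [0.6338, 0.0065, 0.0559]
eef_rot: [0.637, 0.771, -0.001, -0.002]
contact_force: [-0.5, -0.3, 0.5]
opening: 0.005
finger_force: 0.0
clock: 10.1
tool_pos: [0.6366, 0.0049, 0.0591]
eef_rot: [0.638, 0.77, 0.0, 0.001]
contact_force: [-0.2, 0.5, 0.0]
opening: 0.007
finger_force: 0.0
tcp [0.6366 0.0049 0.0591] tool x yaw 1.759 F [-0.2  0.5  0. ] q7 0.2356487637669212
bar n 15138 x 22.2..103.6 slope 0.0011 y0 -0.55 z 72.7 mids [-0.5 -0.6 -0.5 -0.5 -0.4 -0.4 -0.4 -0.5]
bar z fit slope 0.0002 z at x=0 72.7
```

```bash

python3 -m pendant '[{"claw":0,"dx":-1.5,"dy":8,"dz":0,"twist":0},{"claw":0,"dx":-2.4,"dy":12.5,"dz":0,"twist":0},{"claw":0,"dx":-3.3,"dy":17,"dz":0,"twist":0},{"claw":0,"dx":-4.1,"dy":21.5,"dz":0,"twist":0},{"claw":0,"dx":-5,"dy":26,"dz":0,"twist":0},{"claw":0,"dx":-5.9,"dy":30.5,"dz":0,"twist":0},{"claw":0,"dx":-6.7,"dy":35,"dz":0,"twist":0},{"claw":0,"dx":-7.1,"dy":37,"dz":0,"twist":0}]' 10
python3 look.py w7 72 2>/dev/null
```

```text
clock: 10.95
tool_pos: [0.6288, 0.0425, 0.0584]
eef_rot: [0.637, 0.771, 0.0, -0.0]
contact_force: [-0.1, -0.6, 1.4]
opening: 0.005
finger_force: 0.5
tcp [0.6288 0.0425 0.0584] tool x yaw 1.7595 F [-0.1 -0.6  1.4] q7 0.18972768709200472
bar n 16416 x 15.0..104.1 slope 0.0207 y0 -1.71 z 72.7 mids [-0.7 -0.9 -0.9 -0.8 -0.9 -0.7 -0.7 -0.7  2. ]
bar z fit slope -0.0005 z at x=0 72.7
```

```bash

python3 -m pendant '[{"claw":0,"dx":-0.2,"dy":1,"dz":0,"twist":0},{"claw":0,"dx":-0.4,"dy":2,"dz":0,"twist":0},{"claw":0,"dx":-0.6,"dy":3,"dz":0,"twist":0},{"claw":0,"dx":-0.8,"dy":4,"dz":0,"twist":0},{"claw":0,"dx":-0.8,"dy":4,"dz":0,"twist":0}]'
python3 -m pendant '[{"claw":0,"dx":-0.1,"dy":0.5,"dz":0,"twist":0},{"claw":0,"dx":-0.2,"dy":1,"dz":0,"twist":0},{"claw":0,"dx":-0.2,"dy":1,"dz":0,"twist":0}]'
python3 -m pendant '[{"claw":0,"dx":-0.1,"dy":0.5,"dz":0,"twist":0},{"claw":0,"dx":-0.2,"dy":1,"dz":0,"twist":0},{"claw":0,"dx":-0.2,"dy":1,"dz":0,"twist":0}]'
```

```text
clock: 11.5
tool_pos: [0.628, 0.046, 0.0584]
eef_rot: [0.638, 0.77, 0.0, -0.0]
contact_force: [0.7, 0.1, 0.8]
opening: 0.008
finger_force: 0.1
clock: 11.8
tool_pos: [0.6278, 0.0469, 0.0584]
eef_rot: [0.638, 0.77, 0.0, -0.0]
contact_force: [0.4, 0.7, -0.0]
opening: 0.006
finger_force: 0.1
clock: 12.1
tool_pos: [0.6279, 0.047, 0.0585]
eef_rot: [0.638, 0.77, -0.0, 0.0]
contact_force: [1.5, -2.5, -1.4]
opening: 0.006
finger_force: 1.2
```

```bash

python3 -m pendant '[{"claw":0,"dx":-0.1,"dy":0.5,"dz":0,"twist":0},{"claw":0,"dx":-0.1,"dy":0.5,"dz":0,"twist":0}]'
python3 -m pendant '[{"claw":0,"dx":-0.1,"dy":0.5,"dz":0,"twist":0},{"claw":0,"dx":-0.1,"dy":0.5,"dz":0,"twist":0}]'
```

```text
clock: 12.3
tool_pos: [0.6279, 0.047, 0.0585]
eef_rot: [0.638, 0.77, -0.0, 0.001]
contact_force: [0.4, -3.6, -0.7]
opening: 0.004
finger_force: 2.2
clock: 12.5
tool_pos: [0.6279, 0.047, 0.0585]
eef_rot: [0.638, 0.77, -0.0, 0.001]
contact_force: [0.8, -4.2, -1.0]
opening: 0.006
finger_force: 2.7
```

```bash

python3 -m pendant '[{"claw":0,"dx":2,"dy":-10,"dz":0,"twist":0},{"claw":0,"dx":4,"dy":-20,"dz":20,"twist":0},{"claw":0.3,"dx":8,"dy":-40,"dz":70,"twist":0},{"claw":0.6,"dx":11,"dy":-57,"dz":120,"twist":0},{"claw":1,"dx":11,"dy":-57,"dz":165,"twist":0},{"claw":1,"dx":11,"dy":-57,"dz":190,"twist":0},{"claw":1,"dx":11,"dy":-57,"dz":190,"twist":0},{"claw":1,"dx":11,"dy":-57,"dz":190,"twist":0}]'
python3 -m pendant '[{"claw":1,"dx":0,"dy":0,"dz":0,"twist":0},{"claw":1,"dx":0,"dy":0,"dz":0,"twist":0}]'
python3 - <<'E'
from h import *
st=r.get_state(); im,d=eyes.snapshot("wrist"); cv2.imwrite("pics/w8.png",im); np.savez("pics/w8.npz",im=im,d=d,p=st["tool_pos"],q=st["eef_rot"])
C=cam("wrist",st);P=cloud(C,d); a=np.array([.6047,.178]);yaw=1.7605; ex=np.array([np.cos(yaw),np.sin(yaw)]); ey=np.array([-ex[1],ex[0]])
g=np.dstack([(P[...,:2]-a)@ex*1000,(P[...,:2]-a)@ey*1000,P[...,2]*1000])
x,y,z=np.moveaxis(g,-1,0)
for n,m in(("bar",(abs(z-72)<3)&(abs(y)<18)),("base",(abs(z-14)<4)&(abs(y)<50)),("cheek",(abs(z-68)<2)&(abs(y)>13.8)&(abs(y)<26)),("stop",(abs(z-80)<3)&(abs(y)<18)),("arm",(abs(z-130)<3)&(abs(y)<20)),("knob",(abs(z-196)<3)&(abs(y)<20))):
    k=g[m&(d>0)&(x>-200)]
    if len(k): print(n,len(k),np.percentile(k,[.3,99.7],axis=0).round(1).tolist())
k=g[(abs(z-72)<3)&(abs(y)<18)&(d>0)]
for lo in range(-120,-10,12):
    b=k[(k[:,0]>lo)&(k[:,0]<lo+12)]
    if len(b): print(lo,b[:,1].min().round(1),b[:,1].max().round(1))
E
```

```text
clock: 13.3
tool_pos: [0.6383, -0.0073, 0.2486]
eef_rot: [0.637, 0.771, 0.001, -0.0]
contact_force: [-0.9, -0.6, 0.0]
opening: 0.527
finger_force: 0.0
clock: 13.5
tool_pos: [0.6375, -0.0078, 0.2466]
eef_rot: [0.637, 0.771, -0.001, -0.001]
contact_force: [-0.5, 0.6, 0.5]
opening: 0.707
finger_force: 0.0
bar 3040 [[-122.1, -12.2, 70.6], [-43.6, 14.1, 74.7]]
base 4046 [[-100.4, -44.4, 11.5], [-30.6, 45.5, 16.9]]
cheek 45 [[-46.9, -25.7, 66.1], [-42.3, 25.6, 69.8]]
-120 -12.1 13.0
-108 -11.9 13.6
-96 -11.8 13.6
-84 -11.7 14.3
-72 -12.4 14.1
-60 -12.2 13.9
-48 -12.0 13.7
```

View pics/w8.png

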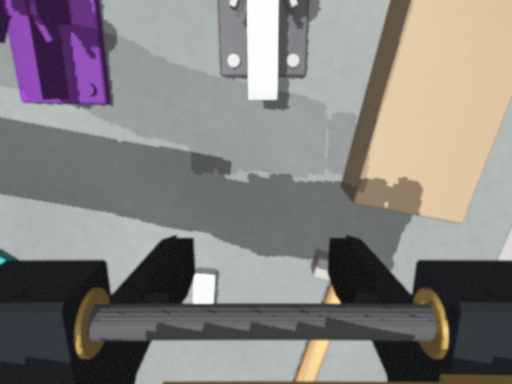

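The wrist view shows the bar between the cheeks with its outer end at (262,99). It measures gauge x = -122.1 against the expected -122, with the base edge at -100.4, so it is home. Now to the knob, wound up anticlockwise first.

```bash

python3 -m pendant '[{"claw":1,"dx":0,"dy":0,"dz":30,"twist":0.14},{"claw":1,"dx":-8,"dy":45,"dz":40,"twist":0.28},{"claw":1,"dx":-16,"dy":90,"dz":40,"twist":0.42},{"claw":1,"dx":-25,"dy":135,"dz":40,"twist":0.56},{"claw":1,"dx":-34,"dy":180,"dz":40,"twist":0.7},{"claw":1,"dx":-34,"dy":186,"dz":40,"twist":0.84},{"claw":1,"dx":-34,"dy":186,"dz":40,"twist":0.98},{"claw":1,"dx":-34,"dy":186,"dz":40,"twist":1.12}]'
python3 -m pendant '[{"claw":1,"dx":0,"dy":0,"dz":0,"twist":0.14},{"claw":1,"dx":0,"dy":0,"dz":0,"twist":0.28},{"claw":1,"dx":0,"dy":0,"dz":0,"twist":0.42},{"claw":1,"dx":0,"dy":0,"dz":0,"twist":0.56},{"claw":1,"dx":0,"dy":0,"dz":0,"twist":0.7},{"claw":1,"dx":0,"dy":0,"dz":0,"twist":0.84},{"claw":1,"dx":0,"dy":0,"dz":0,"twist":0.98},{"claw":1,"dx":0,"dy":0,"dz":0,"twist":1.12}]'
python3 -m pendant '[{"claw":1,"dx":0,"dy":0,"dz":0,"twist":0.1},{"claw":1,"dx":0,"dy":0,"dz":0,"twist":0.1},{"claw":1,"dx":0,"dy":0,"dz":0,"twist":0.1}]'
cat > kn.py <<'E'
from h import *
import sys
st=r.get_state(); im,d=eyes.snapshot("wrist"); cv2.imwrite(f"pics/{sys.argv[1]}.png",im)
C=cam("wrist",st);P=cloud(C,d); m=(abs(P[...,2]-.196)<.003)&(d>0)&(np.hypot(P[...,0]-.604,P[...,1]-.178)<.03)
k=P[m]; print("q",st["q"].round(3),"tcp",st["tool_pos"].round(4),len(k)); 
if len(k): print("knob circle",cv2.minEnclosingCircle((k[:,:2]*1000).astype(np.float32)),k.mean(0).round(4))
E
python3 kn.py k1
```

```text
clock: 14.35
tool_pos: [0.6039, 0.1784, 0.2874]
eef_rot: [0.127, 0.992, -0.0, -0.001]
contact_force: [-0.1, 0.3, -1.0]
opening: 1.001
finger_force: 0.0
clock: 15.15
tool_pos: [0.6042, 0.1775, 0.2874]
eef_rot: [-0.418, 0.908, 0.0, -0.001]
contact_force: [0.6, -0.0, 0.4]
opening: 1.0
finger_force: 0.0
clock: 15.45
tool_pos: [0.6043, 0.1776, 0.2877]
eef_rot: [-0.459, 0.888, 0.0, -0.001]
contact_force: [0.3, 0.4, -0.8]
opening: 0.997
finger_force: 0.0
q [-0.09   0.678 -0.502  1.477  0.349  1.077  1.861] tcp [0.6043 0.1776 0.2877] 1290
knob circle ((603.851806640625, 177.26107788085938), 15.198869705200195) [0.6036 0.1769 0.1966]
```

View pics/k1.png

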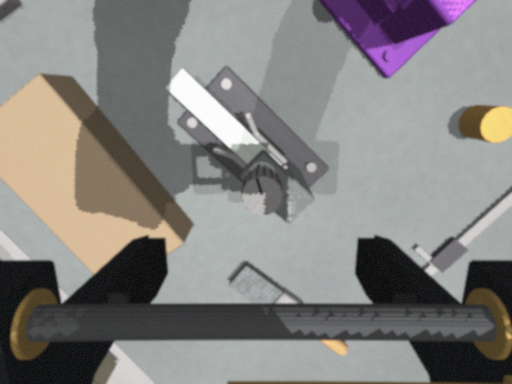

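The view shows the grey knob at (264,190) between the fingers' lines, with its dark line pointing to about (265,165). TCP and knob agree within 1 mm. I wind back a little more and go down.

```bash

python3 -m pendant '[{"claw":1,"dx":-0.5,"dy":-0.2,"dz":-40,"twist":0.14},{"claw":1,"dx":-0.5,"dy":-0.2,"dz":-70,"twist":0.28},{"claw":1,"dx":-0.5,"dy":-0.2,"dz":-100,"twist":0.42},{"claw":0.6,"dx":-0.5,"dy":-0.2,"dz":-122,"twist":0.42},{"claw":0.6,"dx":-0.5,"dy":-0.2,"dz":-122,"twist":0.42},{"claw":0.6,"dx":-0.5,"dy":-0.2,"dz":-122,"twist":0.42},{"claw":0.2,"dx":-0.5,"dy":-0.2,"dz":-122,"twist":0.42},{"claw":0.2,"dx":-0.5,"dy":-0.2,"dz":-122,"twist":0.42}]' 55
python3 -m pendant '[{"claw":0.2,"dx":0,"dy":0,"dz":0,"twist":0},{"claw":0.2,"dx":0,"dy":0,"dz":0,"twist":0},{"claw":0.2,"dx":0,"dy":0,"dz":0,"twist":0},{"claw":0.2,"dx":0,"dy":0,"dz":0,"twist":0},{"claw":0.2,"dx":0,"dy":0,"dz":0,"twist":0},{"claw":0.2,"dx":0,"dy":0,"dz":0,"twist":0}]' 55
cat > s.py <<'E'
from h import *
s=[r.get_state() for _ in range(1)][0]
print("t",s["clock"],"q7",s["q"][6].round(3),"q3",s["q"][2].round(2),"closing",(2*np.arctan2(s["eef_rot"][1],s["eef_rot"][0])-np.pi/2).round(3),"p",s["tool_pos"].round(4),"F",s["contact_force"].round(1),"M",s["moment"].round(3),"ff",s["finger_force"],"op",round(s["opening"],3))
E
python3 s.py
```

```text
clock: 16.3
tool_pos: [0.6049, 0.178, 0.168]
eef_rot: [-0.635, 0.772, -0.0, 0.001]
contact_force: [-0.6, -0.7, 0.6]
opening: 0.569
finger_force: 0.0
clock: 16.9
tool_pos: [0.6035, 0.1778, 0.1669]
eef_rot: [-0.636, 0.772, 0.0, -0.0]
contact_force: [-3.1, 1.2, 5.5]
opening: 0.328
finger_force: 55.0
t 16.9 q7 2.122 q3 -0.55 closing 2.948 p [0.6035 0.1778 0.1669] F [-3.1  1.2  5.5] M [ 0.003  0.805 -0.001] ff 54.99872412532568 op 0.328
```

```bash

python3 -m pendant '[{"claw":0.2,"dx":0,"dy":0,"dz":0,"twist":-0.1},{"claw":0.2,"dx":0,"dy":0,"dz":0,"twist":-0.2},{"claw":0.2,"dx":0,"dy":0,"dz":0,"twist":-0.3},{"claw":0.2,"dx":0,"dy":0,"dz":0,"twist":-0.4}]' 55; python3 s.py
python3 -m pendant '[{"claw":0.2,"dx":0,"dy":0,"dz":0,"twist":-0.1},{"claw":0.2,"dx":0,"dy":0,"dz":0,"twist":-0.2},{"claw":0.2,"dx":0,"dy":0,"dz":0,"twist":-0.3},{"claw":0.2,"dx":0,"dy":0,"dz":0,"twist":-0.4}]' 55 >/dev/null; python3 s.py
```

```text
clock: 17.3
tool_pos: [0.6036, 0.1777, 0.1669]
eef_rot: [-0.468, 0.884, 0.0, -0.0]
contact_force: [-2.4, 0.1, 4.8]
opening: 0.326
finger_force: 55.0
t 17.3 q7 1.801 q3 -0.44 closing 2.545 p [0.6036 0.1777 0.1669] F [-2.4  0.1  4.8] M [-0.009  0.654  0.182] ff 54.996502697467804 op 0.326
t 17.7 q7 1.489 q3 -0.33 closing 2.145 p [0.6038 0.1775 0.1669] F [-2.1 -0.7  5.1] M [-0.07   0.549  0.119] ff 54.995895233005285 op 0.329
```

```bash

for i in 1 2; do :; done
python3 -m pendant '[{"claw":0.2,"dx":0,"dy":0,"dz":0,"twist":-0.1},{"claw":0.2,"dx":0,"dy":0,"dz":0,"twist":-0.2}]' >/dev/null; python3 s.py
python3 -m pendant '[{"claw":0.2,"dx":0,"dy":0,"dz":0,"twist":-0.1},{"claw":0.2,"dx":0,"dy":0,"dz":0,"twist":-0.2}]' >/dev/null; python3 s.py
python3 -m pendant '[{"claw":0.2,"dx":0,"dy":0,"dz":0,"twist":-0.1},{"claw":0.2,"dx":0,"dy":0,"dz":0,"twist":-0.2}]' >/dev/null; python3 s.py
```

```text
t 17.9 q7 1.337 q3 -0.28 closing 1.945 p [0.6039 0.1774 0.1669] F [-2.7  0.2  5.7] M [-0.132  0.558  0.189] ff 54.99546071514487 op 0.323
t 18.1 q7 1.185 q3 -0.22 closing 1.745 p [0.6039 0.1773 0.1669] F [-2.4 -0.3  5. ] M [-0.183  0.52   0.18 ] ff 54.99526558443904 op 0.325
t 18.3 q7 1.035 q3 -0.16 closing 1.545 p [0.6039 0.1772 0.1669] F [-2.4 -1.   5.4] M [-0.216  0.51   0.175] ff 54.99499540776014 op 0.33
```

```bash

python3 -m pendant '[{"claw":0.2,"dx":0,"dy":0,"dz":0,"twist":-0.1},{"claw":0.2,"dx":0,"dy":0,"dz":0,"twist":-0.2}]' >/dev/null; python3 s.py
python3 -m pendant '[{"claw":0.2,"dx":0,"dy":0,"dz":0,"twist":-0.1},{"claw":0.2,"dx":0,"dy":0,"dz":0,"twist":-0.2}]' >/dev/null; python3 s.py
python3 -m pendant '[{"claw":0.2,"dx":0,"dy":0,"dz":0,"twist":-0.1},{"claw":0.2,"dx":0,"dy":0,"dz":0,"twist":-0.2}]' >/dev/null; python3 s.py
```

```text
t 18.5 q7 0.887 q3 -0.11 closing 1.345 p [0.6039 0.1771 0.1669] F [-2.5 -2.1  5.6] M [-0.289  0.485  0.135] ff 54.99487325549126 op 0.327
t 18.7 q7 0.739 q3 -0.05 closing 1.145 p [0.6038 0.177  0.1669] F [-2.7 -1.4  5.4] M [-0.322  0.539  0.174] ff 54.99492248520255 op 0.321
t 18.9 q7 0.592 q3 0.01 closing 0.945 p [0.6038 0.1769 0.1669] F [-2.5 -0.5  5.7] M [-0.368  0.63   0.195] ff 54.99489013105631 op 0.325
```

```bash

python3 -m pendant '[{"claw":0.2,"dx":0,"dy":0,"dz":0,"twist":-0.1},{"claw":0.2,"dx":0,"dy":0,"dz":0,"twist":-0.2}]' >/dev/null; python3 s.py
python3 -m pendant '[{"claw":0.2,"dx":0,"dy":0,"dz":0,"twist":-0.1},{"claw":0.2,"dx":0,"dy":0,"dz":0,"twist":-0.2}]' >/dev/null; python3 s.py
python3 -m pendant '[{"claw":0.2,"dx":0,"dy":0,"dz":0,"twist":-0.1},{"claw":0.2,"dx":0,"dy":0,"dz":0,"twist":-0.2}]' >/dev/null; python3 s.py
```

```text
t 19.1 q7 0.446 q3 0.06 closing 0.745 p [0.6037 0.1768 0.1669] F [-2.2 -0.6  5.3] M [-0.372  0.665  0.098] ff 54.994767140597105 op 0.323
t 19.3 q7 0.3 q3 0.12 closing 0.545 p [0.6036 0.1768 0.1669] F [-2.6 -2.3  6.5] M [-0.408  0.703  0.202] ff 54.994725566357374 op 0.327
t 19.5 q7 0.155 q3 0.18 closing 0.345 p [0.6035 0.1767 0.1669] F [-2.6 -1.2  4.8] M [-0.409  0.733  0.192] ff 54.994642697274685 op 0.328
```

```bash

python3 -m pendant '[{"claw":0.2,"dx":0,"dy":0,"dz":0,"twist":-0.1},{"claw":0.2,"dx":0,"dy":0,"dz":0,"twist":-0.2}]' >/dev/null; python3 s.py
python3 -m pendant '[{"claw":0.2,"dx":0,"dy":0,"dz":0,"twist":-0.1},{"claw":0.2,"dx":0,"dy":0,"dz":0,"twist":-0.2}]' >/dev/null; python3 s.py
python3 -m pendant '[{"claw":0.2,"dx":0,"dy":0,"dz":0,"twist":-0.1},{"claw":0.2,"dx":0,"dy":0,"dz":0,"twist":-0.2}]' >/dev/null; python3 s.py
```

```text
t 19.7 q7 0.009 q3 0.24 closing 0.145 p [0.6034 0.1767 0.1669] F [-2.9 -1.8  5.7] M [-0.456  0.831  0.19 ] ff 54.994622971862555 op 0.325
t 19.9 q7 -0.137 q3 0.29 closing -0.055 p [0.6033 0.1767 0.1669] F [-3.4 -1.1  6.4] M [-0.449  0.792  0.293] ff 54.99519266188145 op 0.325
t 20.1 q7 -0.283 q3 0.35 closing -0.255 p [0.6032 0.1768 0.1669] F [-4.8 -0.8  6.5] M [-0.409  0.901  0.311] ff 54.995155334472656 op 0.326
```

```bash

python3 -m pendant '[{"claw":0.2,"dx":0,"dy":0,"dz":0,"twist":-0.1},{"claw":0.2,"dx":0,"dy":0,"dz":0,"twist":-0.2}]' >/dev/null; python3 s.py
python3 -m pendant '[{"claw":0.2,"dx":0,"dy":0,"dz":0,"twist":-0.1},{"claw":0.2,"dx":0,"dy":0,"dz":0,"twist":-0.2},{"claw":0.2,"dx":0,"dy":0,"dz":0,"twist":-0.27},{"claw":0.2,"dx":0,"dy":0,"dz":0,"twist":-0.27}]' >/dev/null; python3 s.py
```

```text
t 20.3 q7 -0.43 q3 0.41 closing -0.455 p [0.6032 0.1768 0.1669] F [-4.5 -2.5  7.3] M [-0.359  1.043  0.289] ff 54.99495808035135 op 0.324
t 20.7 q7 -0.629 q3 0.48 closing -0.723 p [0.6031 0.1769 0.1669] F [-3.6 -1.8  6.7] M [-0.358  1.081  0.067] ff 54.998714067041874 op 0.322
```

```bash

python3 -m pendant '[{"claw":0.9,"dx":0,"dy":0,"dz":0,"twist":0},{"claw":0.9,"dx":0,"dy":0,"dz":0,"twist":0},{"claw":0.9,"dx":0,"dy":0,"dz":0,"twist":0},{"claw":0.9,"dx":0,"dy":0,"dz":0,"twist":0},{"claw":0.9,"dx":0,"dy":0,"dz":30,"twist":0},{"claw":0.9,"dx":0,"dy":0,"dz":80,"twist":0},{"claw":0.9,"dx":0,"dy":0,"dz":120,"twist":0},{"claw":0.9,"dx":0,"dy":0,"dz":120,"twist":0}]'
python3 -m pendant '[{"claw":0.9,"dx":-50,"dy":-40,"dz":30,"twist":0},{"claw":0.9,"dx":-100,"dy":-40,"dz":50,"twist":0},{"claw":0.9,"dx":-130,"dy":-40,"dz":50,"twist":0},{"claw":0.9,"dx":-130,"dy":-40,"dz":50,"twist":0},{"claw":0.9,"dx":-130,"dy":-40,"dz":50,"twist":0}]'
python3 - <<'E'
from h import *
im,d=eyes.snapshot("scene"); a=cv2.resize(im[135:225,270:340],None,fx=6,fy=6,interpolation=2)
st=r.get_state(); iw,dw=eyes.snapshot("wrist"); C=cam("wrist",st); print(st["tool_pos"])
uv=proj(C,[[.604,.178,.196],[.604,.178,.08]]); print(uv)
b=cv2.resize(iw,(720,540))
cv2.imwrite("pics/f.png",np.hstack([a,np.zeros((540,10,3),np.uint8),cv2.resize(b,(370,540//2)).repeat(2,0)[:540]]))
cv2.imwrite("pics/fw.png",iw)
z=np.load("pics/scene0.npz")["im"]; df=cv2.absdiff(im,z).max(2); cv2.imwrite("pics/fs.png",im)
E
```

```text
clock: 21.5
tool_pos: [0.6078, 0.1773, 0.2925]
eef_rot: [0.911, 0.412, 0.006, 0.001]
contact_force: [0.5, 0.2, 0.0]
opening: 0.901
finger_force: 0.0
clock: 22.0
tool_pos: [0.4733, 0.1379, 0.3364]
eef_rot: [0.911, 0.412, 0.0, -0.0]
contact_force: [1.3, 0.5, 0.2]
opening: 0.897
finger_force: 0.0
[0.4745993  0.13814494 0.33631096]
[[353.42699796  34.08104653]
 [325.80349314  51.07862124]]
```

View pics/f.png

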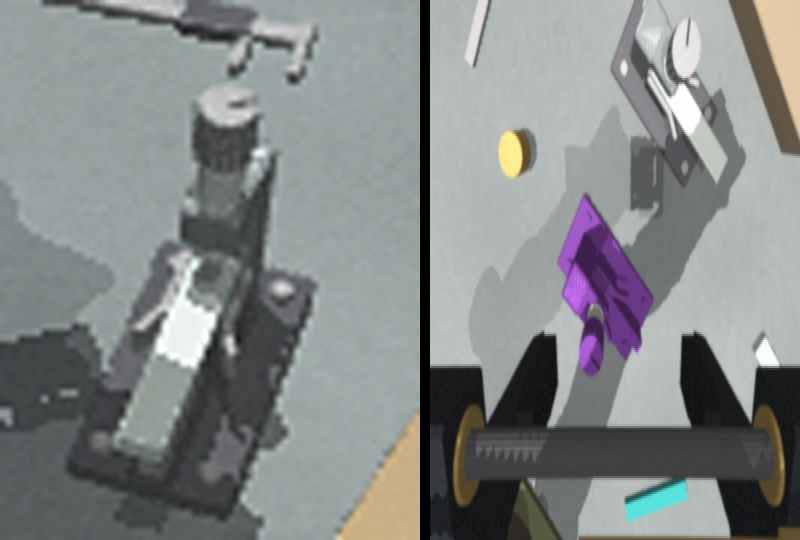

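The scene crop shows the bar still home in the gauge at (170,370) and the spindle clamped down on it. The knob is free, its line at (235,103). The torque rose from about 0.18 to 0.3 N m at roughly 0.7–0.8 rad before the end of the turn, so the slip is about an eighth of a turn. I hand it in.

```bash
python3 -c "
from plant import r
print(r.finish_job())"
```

```text
the job is handed in; nothing more can be done
None
```

The job is handed in at about 22 s: the long bar is home against the stop and clamped, the ratchet slipped about an eighth of a turn (0.7–0.8 rad, judged from the turning torque, not read off the dark lines), and the knob is released with the robot clear; the hand-in gave no verdict.

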